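# Fit a sugar shaker's capped mesh lid, then lift off the cap alone

### The arm

A 6-joint arm with a two-finger parallel gripper is mounted at the origin on the work surface. World frame = base frame: x ahead of the robot, y to its left, z up, the work surface at z = 0. Lengths are in m, angles in rad, forces in N, time in s.
With the tool pointing down it reaches from about 0.375 to 0.9 m from the base axis. Payload 3.1 kg.
Tool frame: the origin (TCP) lies on the centre line of the jaws, within the pads' length; the fingertips stand 14 mm ahead of it and the grasp point (between the pads) lies 5 mm behind it; z points along the fingers, y is the line along which they close (so a half turn about z gives the same grasp; the last joint's range is limited). The gripper opens to 85 mm and grips with 20 to 120 N. Pads are 22 mm wide; open, the fingers measure 114 mm over their backs; the gripper's body (76 mm by 85 mm) begins 54 mm behind the grasp point. The pads swing forward as they close: fully open they stand 13 mm farther back than shut.
Start: joints at [-1.365, 0.527, 1.433, -0, 1.181, -0.178], TCP at [0.235, -0.579, 0.245] pointing down, gripper open.
Joint ranges: [-3.08, 3.08], [-0.75, 2.2], [0.22, 2.44], [-1.43, 4.57], [0, 2.65], [-2.85, 2.85]. Speed limits (rad/s): [2.79, 2.79, 3.14, 3.14, 3.14, 3.14].

### API

Orientations are given as a unit quaternion [x, y, z, w].
In Python, from bench import bot, viewer, job_done gives the robot as it stands.
- The arm moves only by the tool send_rows, never from a script. Its arguments are lists of equal length, an entry for each row: "angular": the turn, a rotation vector about the tool's x, y, z in rad, a list of three; "dp": the shift along the tool's x, y, z in m, a list of three; "claw": the finger opening in m, from 0 to 0.0854. In form: {"angular": [[rx, ry, rz], ...], "dp": [[tx, ty, tz], ...], "claw": [claw, ...]}. A call has 1 to 12 rows; each row shifts and turns the commanded pose from where the row before left it, along the tool's axes as they then stand; what a row does not reach is not made up. A row lasts 1/8 s, in which the tool goes at most 62.5 mm and 10.7 degrees, less where a joint would pass 70% of its speed; a pose out of reach is approached as far as the arm can. A call with a gripper value outside its range is refused whole. The fingers move at their own pace and stop on an object; "squeeze" is the grip in N (left out, the last holds). Time passes only in rows, so rows that do not move let the fingers close. It gives the time, the measured TCP pose, the force, the opening and the grip force at its end, in the units of the state.
- bot.observe(): the state, without advancing time (a new reading comes with each control period).
- viewer.get_image(name): name is "scene" or "top" or "wrist"; returns the picture (480x640x3 uint8, blue, green, red); there is no depth.
- viewer.camera_params(name): a dict with "fx", "fy", "cx", "cy" (pixels), "rvec" (rotation vector, rad) and "tvec" (3), from world to camera coordinates, as OpenCV has them; the wrist camera has in their place "T_tool_cam" (4x4, takes a point from camera to tool coordinates, whose origin is the TCP and whose axes are the flange's). Camera axes: x right, y down, z forward; pixel columns grow to the right and rows downward; lengths in m; the calibration is good to about 2 mm. The wrist camera is an equidistant fisheye: a pixel r from the principal point sees the ray r / f radians off the axis. A picture is of the moment at which its call begins: read the wrist's pose just before it. camera_params takes no time and is no camera call.
- job_done(): hands the job in; it is judged then, once.
The state is a dict: "t": time; "joint_positions": joint angles; "qvel": joint speeds; "effort": joint torques, N m; "tcp_pos": TCP position; "eef_rot": TCP orientation; "force": force on the tool from outside, world axes, zero at the start; "moment": the same for the moment, N m; "gripper_width": finger opening in m; "grasp_force": force on a finger pad.
Only numpy, scipy, OpenCV 4.12 (cv2) and the standard library are available. Lean on these libraries where they do the work, as an engineer would, in place of code of your own. Each camera call takes 0.05 s, during which the arm holds its last target. There are 200 camera calls.

### The job

Get the sugar shaker ready for dusting: take its mesh lid by the red collar, with the white dust cap still on, turn it so that its tab faces the notch in the shaker's rim, and lower it gently, keeping hold of it, until it is fully home with the tab in the notch. Then let go of the collar and lift the white cap alone, leaving the mesh lid fully home and untouched, and finish while still holding the cap in the gripper, upright and at least 8 cm above the lid. The shaker stays standing where it is, and everything else on the worktop is left alone.

Things in the scene. Friction and masses are not known exactly. Their poses are not given: they have to be found in the camera images.
- shaker: The sugar shaker: an open, empty stainless cup, loose, about 300 g, 59 mm across, 90 mm high, wall 2.5 mm, mouth 54 mm across. Origin: centre of its underside, z up its axis. Its rim has a notch at the +x side; a wire loop handle on the -x side reaches 61 mm from the axis, 22 to 74 mm above the worktop.
- shaker_notch (a point): Mouth of the notch in the shaker's rim: level with the rim (90 mm above the shaker's underside), 33 mm from the axis on its +x side. The notch is 14 mm wide and 8 mm deep, its floor and a bar on the outside below it are red. When the lid is home, lid_tab lies at this point.
- mesh_lid: The shaker's mesh lid (inner lid), about 80 g, standing on the worktop under the white cap. Origin: centre of its underside, z up its axis. Red plug 0 to 10 mm high, 50.6 mm across, 45 mm at its foot; red collar 10 to 22 mm; steel neck 22 to 34 mm, 39 mm across, with the mesh on top, hidden by the cap. Home, its origin is 80 mm above the shaker's; only its weight keeps it there.
- lid_collar (a point): Centre of the lid's red collar, on the axis, 16 mm above the lid's underside. The collar is 12 mm high and 59 mm across, its underside rests on the shaker's rim when home. Two flat ribbed finger grips on it, 26 mm long, face the lid's +y and -y, 63 mm apart over both.
- lid_tab (a point): Point on the lid's red tab, 33 mm from the axis on the lid's +x side, level with the collar's underside (10 mm above the lid's underside). The tab is 8 mm wide, reaches 38 mm from the axis and hangs 6 mm below the collar with a round foot; it must drop into the notch, else the lid stays up on that side.
- dust_cap: The white ribbed dust cap (outer lid), about 35 g: an upturned cup 48 mm across, 34 mm high, bore 43 mm. Origin: centre of its open lower rim, which rests on the collar's top (22 mm above the lid's origin), z up. It slips over the neck with 2 mm play and is not fastened: it rides along when the lid is carried by the collar and lifts straight off.
- cocoa_shaker: Bystander: a closed shaker of the same size with a brown lid and brown cap, 136 mm high, its handle reaching 61 mm to its -x side. Origin: centre of its underside.
- tart_ring: Bystander: a steel tart ring, 80 mm across, 20 mm high. Origin: centre of its underside.
- timer: Bystander: a white kitchen timer, 22 x 60 mm, 60 mm high. Origin: centre of its underside.
- scraper: Bystander: a steel dough scraper lying flat, about 85 x 120 mm, 22 mm high at its wooden handle. Origin: under its middle.
- green_bowl: Bystander: a green plastic bowl, 130 mm across, 60 mm high. Origin: centre of its underside.
- spatula: Bystander: a spatula 260 mm long, lying along its own x. Origin: under its middle.
Mind the look-alikes: they are no part of the job. What is shaped like the dust_cap but blue or purple is not meant.

How it is judged:
On the way, in this order (a step that is already met when the one before it is completed fails the run):
1. the mesh lid is picked up by its collar with the dust cap still on it (height (world z) of mesh_lid above 0.03 m and contact force between the fingers and mesh_lid above 0.5 N and z of dust_cap in the frame of mesh_lid between 0.018 and 0.026 m and horizontal distance between dust_cap and mesh_lid below 0.006 m), for 0.2 s.
2. the lid, still held and still capped, is lowered fully home in the shaker with its tab in the notch (distance between lid_tab and shaker_notch below 0.006 m and z of mesh_lid in the frame of shaker below 0.082 m and angle between the z axis of mesh_lid and the z axis of shaker, either way round below 0.045 rad and z of dust_cap in the frame of mesh_lid between 0.018 and 0.026 m and horizontal distance between dust_cap and mesh_lid below 0.006 m and contact force between the fingers and mesh_lid above 0.5 N), for 0.1 s.
3. with the lid home and free of the fingers, the cap is lifted clear of the lid (distance between lid_tab and shaker_notch below 0.006 m and z of mesh_lid in the frame of shaker below 0.082 m and angle between the z axis of mesh_lid and the z axis of shaker, either way round below 0.045 rad and not (contact force between the fingers and mesh_lid above 0.5 N) and z of dust_cap in the frame of mesh_lid above 0.05 m), for 0.1 s.
At the end, for the whole second after the job is handed in: Lid home in the shaker (tab within 6 mm of the notch point, within 2 mm of its seat, tilt < 0.045 rad), at rest, untouched; cap held still by the fingers alone, within 0.25 rad of upright, rim 75 mm or more above the collar; shaker upright on the worktop within 30 mm of its start (distance between lid_tab and shaker_notch below 0.006 m and z of mesh_lid in the frame of shaker below 0.082 m and angle between the z axis of mesh_lid and the z axis of shaker, either way round below 0.045 rad and contact force between the fingers and mesh_lid below 0.3 N and contact force between the arm and shaker below 0.3 N and z of dust_cap in the frame of mesh_lid above 0.097 m and angle between dust_cap's own z axis and vertical below 0.25 rad and contact force between the fingers and dust_cap above 1 N and contact force between dust_cap and mesh_lid below 0.1 N and contact force between dust_cap and shaker below 0.1 N and linear speed of dust_cap below 0.03 m/s and angle between shaker's own z axis and vertical below 0.05 rad and height (world z) of shaker below 0.005 m and distance of shaker from where it was at the start of the episode below 0.03 m and linear speed of mesh_lid below 0.02 m/s); the arm keeps its last pose, push and grip.
It fails at once if the cap is off the lid while the lid is not fully home (taken off early, or the lid dragged out of its seat) (distance between dust_cap and mesh_lid above 0.034 m and not (distance between lid_tab and shaker_notch below 0.006 m and z of mesh_lid in the frame of shaker below 0.082 m and angle between the z axis of mesh_lid and the z axis of shaker, either way round below 0.045 rad)).
It fails at once if the mesh lid is touched by the fingers once the cap is off (distance between dust_cap and mesh_lid above 0.045 m and contact force between the fingers and mesh_lid above 0.5 N).
It fails at once if the lid is forced or dropped hard onto the shaker (more than 40 N) (contact force between mesh_lid and shaker above 40 N).
It fails at once if the shaker is knocked over or lifted (angle between shaker's own z axis and vertical above 0.3 rad or height (world z) of shaker above 0.02 m).
It fails at once if a bystander is disturbed (moved more than 20 mm): closed cocoa shaker, tart ring, timer, scraper, green bowl, spatula (distance of any of cocoa_shaker, tart_ring, timer, scraper, green_bowl, spatula from where it was at the start of the episode above 0.02 m).
It also fails if it takes over 53 s, if anything falls off the work surface, if the arm or the gripper's body presses on something with over 40 N, if the wrist force passes 120 N, or if a joint passes its speed limit or range.

## Working session

There is one attempt and no reset: what is moved stays moved. The work goes in short steps, Python scripts to look and compute and a tool call to move; the robot and the scene stay as the last step left them, time stands still between calls to the robot, and variables do not carry over. Pictures are saved under pics/ and viewed, at most 10 in all, crops included, and the job is handed in when it is done.

Besides the shell and the picture viewer there is one more tool, called after "Call:" by a JSON object that holds its "fn" and its "kwargs", one argument or row to a line. send_rows: Moves the arm, as the interface text tells. Its arguments: {"type":"object","properties":{"angular":{"type":"array"},"dp":{"type":"array"},"claw":{"type":"array"},"squeeze":{"type":"number"}},"required":["angular","dp","claw"]}

```bash
mkdir -p pics; cat > h.py <<'E'
import numpy as np, cv2
from scipy.spatial.transform import Rotation as R
from bench import bot, viewer, job_done
def ray(name,u,v,st=None):
    p=viewer.camera_params(name)
    if name=='wrist':
        T=np.array(p['T_tool_cam']); x=(u-p['cx'])/p['fx']; y=(v-p['cy'])/p['fy']; r=np.hypot(x,y)
        d=np.array([x/r*np.sin(r),y/r*np.sin(r),np.cos(r)]) if r>1e-9 else np.array([0,0,1.])
        Rt=R.from_quat(st['eef_rot']).as_matrix()
        return Rt@T[:3,3]+st['tcp_pos'], Rt@T[:3,:3]@d
    Rm=R.from_rotvec(np.ravel(p['rvec'])).as_matrix(); t=np.ravel(p['tvec'])
    return -Rm.T@t, Rm.T@np.array([(u-p['cx'])/p['fx'],(v-p['cy'])/p['fy'],1])
def onz(name,u,v,z,st=None):
    o,d=ray(name,u,v,st); return o+d*(z-o[2])/d[2]
def two(a,b):
    (o1,d1),(o2,d2)=a,b; d1=d1/np.linalg.norm(d1); d2=d2/np.linalg.norm(d2)
    s=np.linalg.lstsq(np.c_[d1,-d2],o2-o1,rcond=None)[0]
    p,q=o1+s[0]*d1,o2+s[1]*d2; return (p+q)/2,np.linalg.norm(p-q)
E
python3 - <<'E'
from h import *
print(bot.observe())
for n in('scene','top'):
    im=viewer.get_image(n); cv2.imwrite(f'pics/{n}0.png',im)
for n in('scene','top','wrist'): print(viewer.camera_params(n))
E
```

```text
{'t': 0.0, 'joint_positions': array([-1.36448728e+00,  5.28456357e-01,  1.43390909e+00,  1.83603086e-05,
        1.18137074e+00, -1.78535474e-01]), 'qvel': array([-0.0018235 , -0.00038703, -0.00071032,  0.00114477, -0.00022972,
        0.00212273]), 'effort': array([ 1.96327160e-04, -4.42346406e+01, -1.78026474e+01, -2.83698309e-04,
        8.34082573e-03, -7.58068275e-07]), 'tcp_pos': array([ 0.23450403, -0.5786041 ,  0.24433744]), 'eef_rot': array([ 9.81543993e-01,  1.91233471e-01, -6.39466604e-06, -1.07178119e-03]), 'force': array([-0.32127302, -0.0528754 ,  0.06424732]), 'moment': array([-0.04134187,  0.00398714, -0.02732817]), 'grasp_force': 0.0, 'gripper_width': 0.08551416919771251}
{'fx': 620.727520667009, 'fy': 620.727520667009, 'cx': 320.2793737449071, 'cy': 240.37205719296517, 'rvec': array([ 2.51594576,  0.62025854, -0.19583543]), 'tvec': array([-0.48847469, -0.17816227,  1.65731363])}
{'fx': 483.53345013700107, 'fy': 483.53345013700107, 'cx': 319.82771281838336, 'cy': 236.82042502479396, 'rvec': array([ 2.1850915 , -2.1769549 ,  0.05891961]), 'tvec': array([1.34789268e-03, 5.49874271e-01, 1.34914036e+00])}
{'fx': 371.64829954431775, 'fy': 371.64829954431775, 'cx': 317.65879430272184, 'cy': 246.01262726846412, 'T_tool_cam': array([[-4.92238467e-04, -9.57907781e-01, -2.87075672e-01,
         7.34475130e-02],
       [ 9.99999481e-01, -2.15448431e-04, -9.95760044e-04,
        -7.54579966e-04],
       [ 8.91996291e-04, -2.87076013e-01,  9.57907390e-01,
        -1.28281748e-01],
       [ 0.00000000e+00,  0.00000000e+00,  0.00000000e+00,
         1.00000000e+00]])}
```

View pics/top0.png

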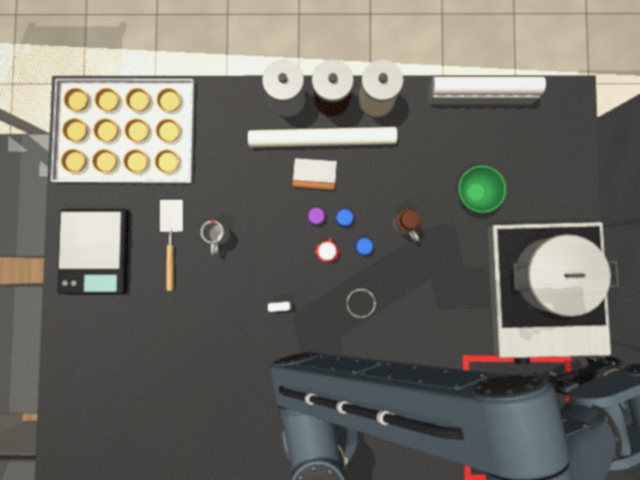

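View pics/scene0.png

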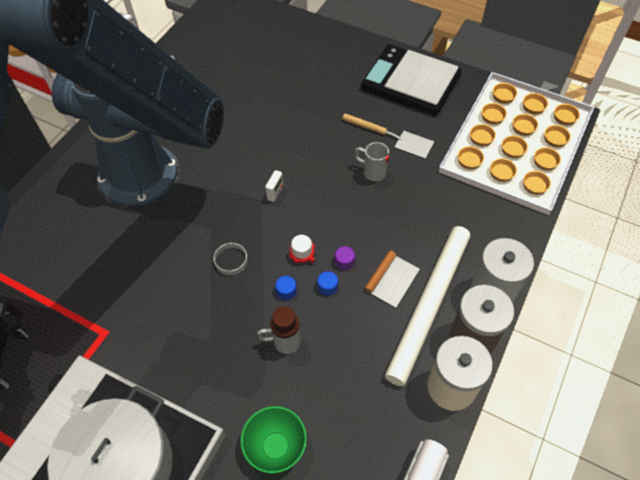

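The lid with the white cap on a red collar is at top (327,251) and scene (302,248). The look-alikes are purple (317,216) and blue (345,217) and (364,247) in top, so only the white one on red fits. The open shaker is at top (213,233); the brown-lidded one at (408,220) is the cocoa bystander. Next, an enlarged crop and rough measurements.

```bash
python3 - <<'E'
from h import *
T=cv2.imread('pics/top0.png');S=cv2.imread('pics/scene0.png')
def c(im,u,v,r=28): return cv2.resize(im[v-r:v+r,u-r:u+r],(380,280) if 0 else (290,290),interpolation=cv2.INTER_CUBIC)
cv2.imwrite('pics/c1.png',np.vstack([np.hstack([c(T,327,248),c(T,213,236)]),np.hstack([c(S,302,250),c(S,375,160)])]))
for n,im in(('top',T),('scene',S)):
    b,g,r=[im[...,i].astype(int) for i in range(3)]
    m=((r>110)&(g<80)&(b<80)).astype(np.uint8)
    k,_,st,ce=cv2.connectedComponentsWithStats(m)
    for i in range(1,k):
        if 1<st[i,4]<600: print(n,'red',st[i],ce[i].round(1), onz(n,*ce[i],.016).round(3))
print(onz('top',327,251,.05),onz('scene',302,242,.05))
print(onz('top',213,232,.09),onz('scene',376,150,.09),'near',onz('top',345,217,.03),onz('top',364,247,.03),onz('top',317,216,.03),onz('top',170,240,0))
E
```

```text
top red [314 188   2   1   2] [314.5 188. ] [0.69  0.019 0.016]
top red [328 189   2   1   2] [328.5 189. ] [ 0.687 -0.021  0.016]
top red [333 188   2   2   2] [333.5 188.5] [ 0.688 -0.035  0.016]
top red [403 211  15  16 180] [409.8 218.5] [ 0.603 -0.251  0.016]
top red [325 237  12  10  26] [330.6 240.3] [ 0.54  -0.027  0.016]
top red [314 241  26  22  85] [325.3 253.5] [ 0.503 -0.012  0.016]
top red [462 354  53  17 380] [480.8 359.6] [ 0.21  -0.445  0.016]
top red [529 357  43  15 264] [553.7 361.2] [ 0.207 -0.645  0.016]
top red [566 396   4   6  18] [567.2 398.2] [ 0.107 -0.68   0.016]
top red [464 465  23  15 192] [472.3 474.4] [-0.099 -0.416  0.016]
scene red [440  38   2   2   2] [440.5  38.5] [0.522 0.848 0.016]
scene red [10 51 11  5 36] [15.  52.8] [-0.606  0.199  0.016]
scene red [22 53  2  2  3] [22.3 53.7] [-0.583  0.206  0.016]
scene red [  8  64  43  31 534] [28.5 78.8] [-0.491  0.131  0.016]
scene red [50 70  2  1  2] [50.5 70. ] [-0.458  0.19   0.016]
scene red [513  91   2   2   3] [513.7  91.7] [0.793 0.732 0.016]
scene red [544 103   2   3   5] [544.6 103.8] [0
[... 545 characters left out ...]

scene red [481 157   1   4   4] [481.  158.5] [0.796 0.455 0.016]
scene red [557 159   2   3   5] [557.6 160.2] [0.977 0.542 0.016]
scene red [281 185   1   3   3] [281. 186.] [0.369 0.131 0.016]
scene red [290 243  25  19 153] [303.2 255.6] [ 0.521 -0.027  0.016]
scene red [365 287   2   2   2] [365.5 287.5] [ 0.691 -0.036  0.016]
scene red [  0 431  15  16 127] [  6.1 439.2] [ 0.191 -0.692  0.016]
[ 0.50863319 -0.01695435  0.05      ] [ 0.51089732 -0.0126077   0.05      ]
[0.55711013 0.28984482 0.09      ] [0.55818895 0.29406144 0.09      ] near [ 0.60514855 -0.06726577  0.03      ] [ 0.52096037 -0.12043676  0.03      ] [0.60775769 0.01144578 0.03      ] [0.54051438 0.43466307 0.        ]
```

View pics/c1.png

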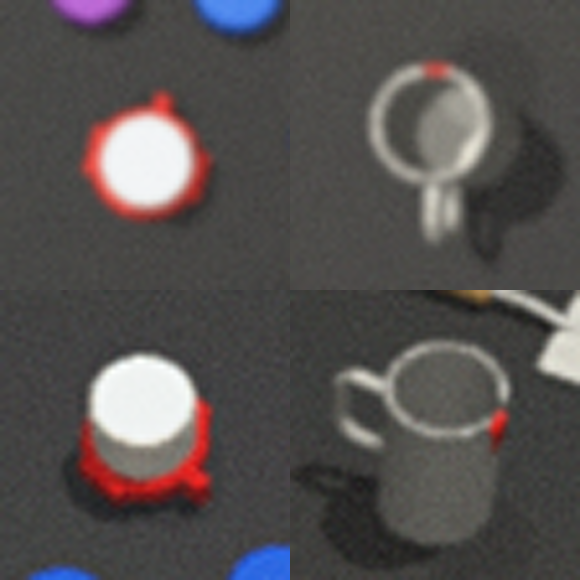

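Confirmed: the white cap sits on the red collar, with the tab at top (333,241) and lid yaw about -0.22. The shaker's red notch is near top (212,221), facing +x, with the handle on -x. I'm moving above the lid.

Call:
{"fn": "send_rows", "kwargs": {
  "angular": [
    [0, 0, 0],
    [0, 0, 0],
    [0, 0, 0],
    [0, 0, 0],
    [0, 0, 0],
    [0, 0, 0],
    [0, 0, 0],
    [0, 0, 0],
    [0, 0, 0],
    [0, 0, 0],
    [0, 0, 0],
    [0, 0, 0.15]
  ],
  "dp": [
    [0.042, -0.038, 0.002],
    [0.042, -0.038, 0.002],
    [0.042, -0.038, 0.002],
    [0.042, -0.038, 0.002],
    [0.042, -0.038, 0.002],
    [0.042, -0.038, 0.002],
    [0.042, -0.038, 0.002],
    [0.042, -0.038, 0.002],
    [0.042, -0.038, 0.002],
    [0.042, -0.038, 0.002],
    [0.042, -0.038, 0.002],
    [0, 0, 0]
  ],
  "claw": [0.085, 0.085, 0.085, 0.085, 0.085, 0.085, 0.085, 0.085, 0.085, 0.085, 0.085, 0.085]
}}

```text
t: 1.6
tcp_pos: [0.5068, -0.0147, 0.2229]
eef_rot: [0.993, 0.118, 0.0, -0.0]
force: [-0.2, -0.4, -0.3]
gripper_width: 0.0853
grasp_force: 0.0
```

Call:
{"fn": "send_rows", "kwargs": {
  "angular": [
    [0, 0, 0.15],
    [0, 0, 0.15],
    [0, 0, 0.15],
    [0, 0, 0],
    [0, 0, 0],
    [0, 0, 0]
  ],
  "dp": [
    [0, 0, 0],
    [0, 0, 0],
    [0, 0, 0],
    [0, 0, 0],
    [0, 0, 0],
    [0, 0, 0]
  ],
  "claw": [0.085, 0.085, 0.085, 0.085, 0.085, 0.085]
}}

```text
t: 2.35
tcp_pos: [0.5059, -0.0184, 0.2233]
eef_rot: [0.994, -0.107, -0.0, -0.0]
force: [0.3, -0.6, -0.6]
gripper_width: 0.0849
grasp_force: 0.0
```

```bash
python3 - <<'E'
from h import *
st=bot.observe(); im=viewer.get_image('wrist'); np.save('pics/st1.npy',np.r_[st['tcp_pos'],st['eef_rot']])
print(st['t'],st['tcp_pos'],st['eef_rot'])
cv2.imwrite('pics/w1.png',im)
E
```

```text
2.35 [ 0.50587904 -0.01842962  0.22326462] [ 9.94274569e-01 -1.06855394e-01 -7.61703061e-05 -1.63360810e-05]
```

View pics/w1.png

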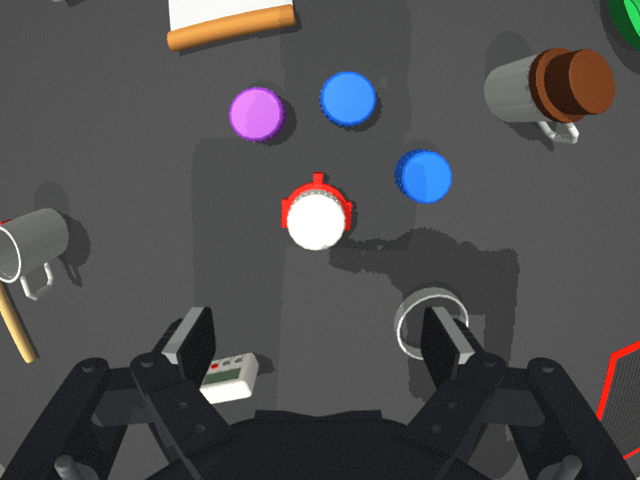

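The wrist view shows the white cap at (317,220), the tab at (318,178) and the grips left and right at (284,215) and (350,215). The jaws are well lined up.

```bash
cat > lid.py <<'E'
from h import *
import sys
def measure(im,st,zl,near=None):
    b,g,r=[im[...,i].astype(int) for i in range(3)]
    w=((r>170)&(g>170)&(b>170)).astype(np.uint8)
    red=((r>110)&(g<70)&(b<70)).astype(np.uint8)
    cs=[c for c in cv2.findContours(w,0,1)[0] if cv2.contourArea(c)>800]
    red_roi=None
    for c in cs:
        (u,v),rad=cv2.minEnclosingCircle(c)
        if cv2.contourArea(c)<.7*np.pi*rad**2: continue
        ys,xs=np.nonzero(red); d=np.hypot(xs-u,ys-v); k=d<2.2*rad
        if k.sum()<200: continue
        e=cv2.fitEllipse(c); ctr=onz('wrist',*e[0],zl+.056,st)
        P=np.array([onz('wrist',x,y,zl+.022,st) for x,y in zip(xs[k],ys[k])])
        rr=np.hypot(*(P-ctr)[:,:2].T); T=P[rr>.0345].mean(0)
        yaw=np.arctan2(*(T-ctr)[1::-1])
        rot=R.from_quat(st['eef_rot']).as_matrix()
        print('lid',ctr.round(4),'tab',T.round(4),'n',(rr>.0345).sum(),'yaw',yaw.round(3),'toolyaw',np.arctan2(rot[1,0],rot[0,0]).round(3),'d_tool',(rot.T@(ctr-st['tcp_pos'])).round(4))
        a=yaw; q=(P-ctr)[:,:2]@np.array([[np.cos(a),-np.sin(a)],[np.sin(a),np.cos(a)]]); print('red y range',q[:,1].min().round(4),q[:,1].max().round(4),'x max',q[:,0].max().round(4))
E
python3 - <<'E'
from lid import *
s=np.load('pics/st1.npy'); st=dict(tcp_pos=s[:3],eef_rot=s[3:])
measure(cv2.imread('pics/w1.png'),st,0)
E
```

```text
lid [ 0.5119 -0.0166  0.056 ] tab [ 0.5467 -0.0264  0.022 ] n 33 yaw -0.274 toolyaw -0.214 d_tool [ 0.0055 -0.003   0.1673]
red y range -0.0325 0.0317 x max 0.0378
```

Call:
{"fn": "send_rows", "kwargs": {
  "angular": [
    [0, 0, 0.03],
    [0, 0, 0],
    [0, 0, 0],
    [0, 0, 0]
  ],
  "dp": [
    [0.005, -0.003, 0.03],
    [0, 0, 0.04],
    [0, 0, 0],
    [0, 0, 0]
  ],
  "claw": [0.085, 0.085, 0.085, 0.085]
}}

```text
t: 2.9
tcp_pos: [0.5121, -0.0167, 0.1541]
eef_rot: [0.993, -0.122, 0.001, 0.0]
force: [0.1, -0.7, 0.9]
gripper_width: 0.0849
grasp_force: 0.0
```

```bash
python3 - <<'E'
from lid import *
st=bot.observe(); im=viewer.get_image('wrist'); print(st['tcp_pos'],st['force'])
cv2.imwrite('pics/w2.png',im); measure(im,st,0)
b,g,r=[im[...,i].astype(int) for i in range(3)]
cv2.imwrite('pics/w2c.png',cv2.resize(im[120:360,180:460],(700,600)))
E
```

```text
[ 0.51210729 -0.01670591  0.15412863] [ 0.0773207  -0.66751183  0.87900442]
lid [ 0.5124 -0.017   0.056 ] tab [ 0.5463 -0.0268  0.022 ] n 52 yaw -0.282 toolyaw -0.245 d_tool [0.0002 0.0002 0.0981]
red y range -0.0324 0.0317 x max 0.0379
```

View pics/w2c.png

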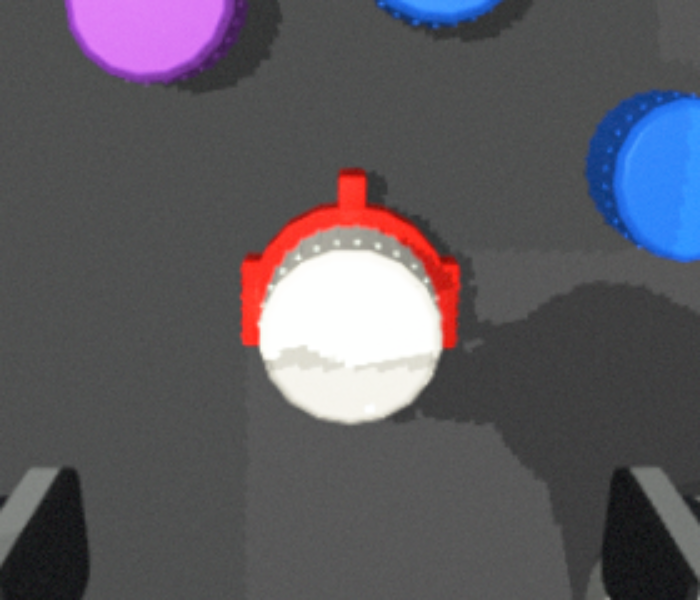

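The lid and jaws agree to within 1 mm, with a yaw error of about 0.03. I'm descending to grip the collar.

Call:
{"fn": "send_rows", "kwargs": {
  "angular": [
    [0, 0, 0.03],
    [0, 0, 0],
    [0, 0, 0],
    [0, 0, 0],
    [0, 0, 0],
    [0, 0, 0],
    [0, 0, 0],
    [0, 0, 0]
  ],
  "dp": [
    [0, 0, 0.03],
    [0, 0, 0.03],
    [0, 0, 0.03],
    [0, 0, 0.025],
    [0, 0, 0.015],
    [0, 0, 0.0],
    [0, 0, 0.0],
    [0, 0, 0.0]
  ],
  "claw": [0.085, 0.085, 0.085, 0.085, 0.085, 0.085, 0.085, 0.085]
}}

```text
t: 3.95
tcp_pos: [0.5122, -0.0167, 0.0243]
eef_rot: [0.991, -0.137, 0.001, 0.0]
force: [-0.3, 0.0, 0.5]
gripper_width: 0.0852
grasp_force: 0.0
```

```bash
python3 - <<'E'
from h import *
im=viewer.get_image('wrist'); print(bot.observe()['tcp_pos'])
cv2.imwrite('pics/w3.png',im)
E
```

```text
[ 0.51203723 -0.01665105  0.02419312]
```

View pics/w3.png

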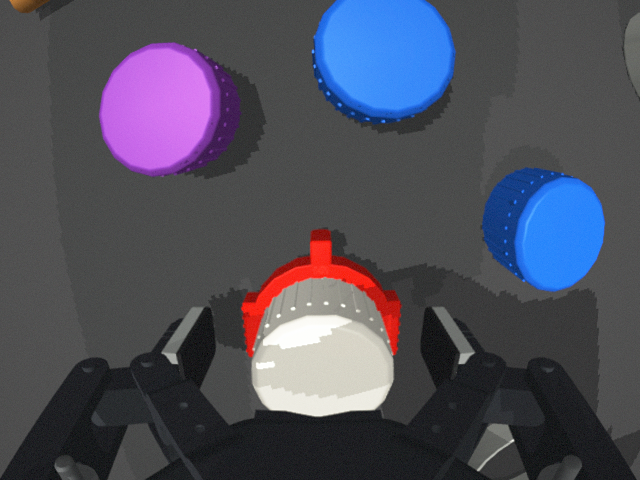

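The fingers straddle the collar at (322,300) and are centred. I'll lower the last 7 mm and close gently.

Call:
{"fn": "send_rows", "kwargs": {
  "angular": [
    [0, 0, 0],
    [0, 0, 0],
    [0, 0, 0],
    [0, 0, 0],
    [0, 0, 0],
    [0, 0, 0],
    [0, 0, 0],
    [0, 0, 0],
    [0, 0, 0],
    [0, 0, 0]
  ],
  "dp": [
    [0, 0, 0.007],
    [0, 0, 0],
    [0, 0, 0],
    [0, 0, 0],
    [0, 0, 0],
    [0, 0, 0],
    [0, 0, 0],
    [0, 0, 0],
    [0, 0, 0],
    [0, 0, 0]
  ],
  "claw": [0.085, 0.085, 0.078, 0.072, 0.068, 0.064, 0.055, 0.055, 0.055, 0.055],
  "squeeze": 40
}}

```text
t: 5.25
tcp_pos: [0.5115, -0.0167, 0.0167]
eef_rot: [0.991, -0.137, 0.0, 0.0]
force: [-1.4, -2.0, 5.7]
gripper_width: 0.0619
grasp_force: 43.9
```

Call:
{"fn": "send_rows", "kwargs": {
  "angular": [
    [0, 0, 0],
    [0, 0, 0],
    [0, 0, 0],
    [0, 0, 0],
    [0, 0, 0],
    [0, 0, 0],
    [0, 0, 0],
    [0, 0, 0],
    [0, 0, 0],
    [0, 0, 0]
  ],
  "dp": [
    [0, 0, -0.005],
    [0, 0, -0.01],
    [0, 0, -0.015],
    [0, 0, -0.02],
    [0, 0, -0.02],
    [0, 0, -0.02],
    [0, 0, -0.025],
    [0, 0, -0.02],
    [0, 0, 0],
    [0, 0, 0]
  ],
  "claw": [0.055, 0.055, 0.055, 0.055, 0.055, 0.055, 0.055, 0.055, 0.055, 0.055]
}}

```text
t: 6.5
tcp_pos: [0.511, -0.0164, 0.1512]
eef_rot: [0.991, -0.137, -0.0, -0.0]
force: [0.1, 0.0, -1.2]
gripper_width: 0.0616
grasp_force: 44.1
```

```bash
python3 - <<'E'
from lid import *
st=bot.observe(); im=viewer.get_image('wrist'); print(st['tcp_pos'],st['force'])
cv2.imwrite('pics/w4.png',im); cv2.imwrite('pics/s4.png',viewer.get_image('scene'));
b,g,r=[im[...,i].astype(int) for i in range(3)]
m=((r>110)&(g<70)&(b<70)).astype(np.uint8)
k,_,s,ce=cv2.connectedComponentsWithStats(m)
print([ (s[i].tolist(),ce[i].round(1).tolist()) for i in range(1,k) if s[i,4]>20])
try: measure(im,st,st['tcp_pos'][2]-.0167)
except Exception as e: print(e)
a=cv2.resize(im[180:420,180:470],(400,300)); s4=cv2.imread('pics/s4.png')[130:330,220:420]
cv2.imwrite('pics/c4.png',np.hstack([a,cv2.resize(s4,(300,300))]))
E
```

```text
[ 0.51098813 -0.01641115  0.15123226] [ 0.09373872  0.04360144 -1.18615348]
[([591, 31, 42, 81, 556], [603.8, 76.0]), ([235, 231, 166, 134, 5714], [316.4, 290.8]), ([622, 408, 18, 59, 317], [631.4, 439.3]), ([632, 474, 8, 6, 23], [636.3, 477.2])]
```

View pics/c4.png

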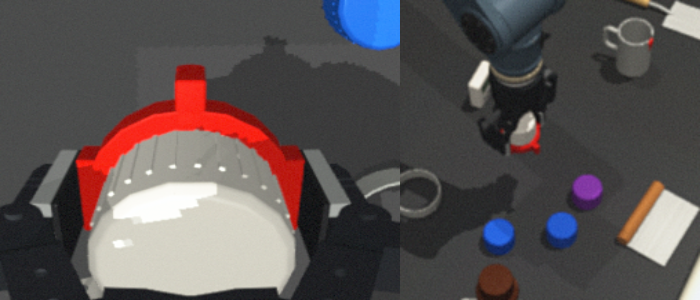

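Held and capped (lid weight reads 1.2 N); the tab at about (318,235) lines up with the tool x axis. I'm moving to a viewing pose short of the shaker, turned to yaw 0.

Call:
{"fn": "send_rows", "kwargs": {
  "angular": [
    [0, 0, 0],
    [0, 0, 0],
    [0, 0, 0],
    [0, 0, 0],
    [0, 0, 0],
    [0, 0, 0],
    [0, 0, 0],
    [0, 0, 0],
    [0, 0, -0.09],
    [0, 0, -0.09],
    [0, 0, -0.095],
    [0, 0, 0]
  ],
  "dp": [
    [-0.01, -0.015, -0.001],
    [-0.02, -0.035, -0.002],
    [-0.02, -0.04, -0.002],
    [-0.02, -0.04, -0.002],
    [-0.02, -0.04, -0.002],
    [-0.02, -0.045, 0],
    [-0.02, -0.04, 0],
    [-0.012, -0.025, 0],
    [0, 0, 0],
    [0, 0, 0],
    [0, 0, 0],
    [0, 0, 0]
  ],
  "claw": [0.055, 0.055, 0.055, 0.055, 0.055, 0.055, 0.055, 0.055, 0.055, 0.055, 0.055, 0.055]
}}

```text
t: 8.1
tcp_pos: [0.4495, 0.292, 0.1597]
eef_rot: [1.0, -0.0, -0.001, 0.0]
force: [0.1, -0.1, -1.3]
gripper_width: 0.062
grasp_force: 44.1
```

Call:
{"fn": "send_rows", "kwargs": {
  "angular": [
    [0, 0, 0],
    [0, 0, 0]
  ],
  "dp": [
    [0, 0, 0],
    [0, 0, 0]
  ],
  "claw": [0.055, 0.055]
}}

```text
t: 8.35
tcp_pos: [0.4506, 0.2916, 0.1602]
eef_rot: [1.0, -0.0, -0.0, 0.0]
force: [-0.0, -0.2, -1.8]
gripper_width: 0.0619
grasp_force: 44.1
```

```bash
python3 - <<'E'
from h import *
st=bot.observe(); im=viewer.get_image('wrist'); print(st['tcp_pos'],st['eef_rot']); np.save('pics/st5.npy',np.r_[st['tcp_pos'],st['eef_rot']])
cv2.imwrite('pics/w5.png',im)
E
```

```text
[0.45061421 0.2916044  0.16017101] [ 9.99999883e-01 -4.33417682e-04 -2.08854639e-04  4.01931577e-05]
```

View pics/w5.png

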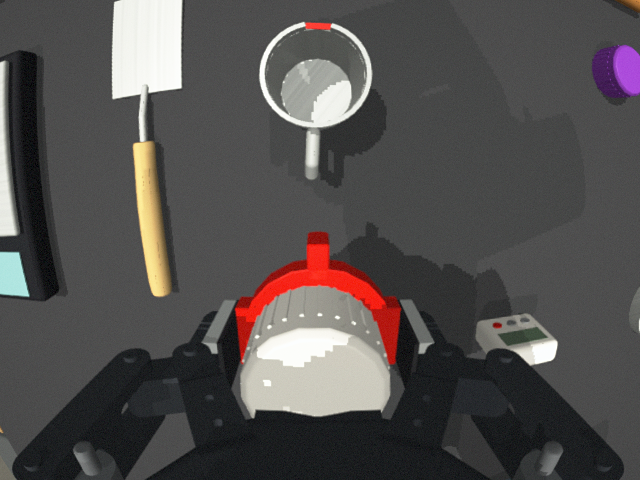

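The wrist view shows the shaker rim centred near (316,75), its red notch at (318,26) and the held tab at (318,238). Now I'll fit the rim and find the offset.

```bash
python3 - <<'E'
from h import *
s=np.load('pics/st5.npy'); st=dict(tcp_pos=s[:3],eef_rot=s[3:]); im=cv2.imread('pics/w5.png')
g=im.max(2).astype(float); u0,v0=316,75
pts=[]
for a in np.radians(np.arange(0,360,4)):
    if abs(np.degrees(a)-90)<22: continue
    for r in np.arange(66,40,-.25):
        x,y=u0+r*np.cos(a),v0+r*np.sin(a)
        if y<1: continue
        if cv2.getRectSubPix(g.astype(np.float32),(1,1),(x,y))[0,0]>135: pts.append((x,y)); break
P=np.array([onz('wrist',x,y,.09,st) for x,y in pts])[:,:2]
for _ in range(3):
    A=np.c_[2*P,np.ones(len(P))]; c=np.linalg.lstsq(A,(P**2).sum(1),rcond=None)[0]
    rad=np.sqrt(c[2]+c[0]**2+c[1]**2); e=np.hypot(*(P-c[:2]).T)-rad; P=P[abs(e)<.0015]
print('shaker',c[:2],'r',rad,'n',len(P),e.std())
b,gg,r=[im[...,i].astype(int) for i in range(3)]
m=(r>110)&(gg<80)&(b<80)
ys,xs=np.nonzero(m[:60,270:370]); xs=xs+270
N=np.array([onz('wrist',x,y,.084,st)[:2] for x,y in zip(xs,ys)]); n=N.mean(0); print('notch',n,'dist',np.hypot(*(n-c[:2])),'yaw',np.arctan2(*(n-c[:2])[::-1]), 'width',np.ptp(N,0), xs.min(),xs.max(),ys.min(),ys.max())
# held tab
zl=st['tcp_pos'][2]-.0167
for v in (240,250,258):
    row=np.nonzero(m[v,290:350])[0]+290; print(v,row.min(),row.max())
top=[np.nonzero(m[200:300,u])[0].min()+200 for u in range(312,324)]; print(top)
rt=R.from_quat(st['eef_rot']).as_matrix()
for z in(.022,):
    p=onz('wrist',318,np.median(top),zl+z,st); print('tabtip tool',rt.T@(p-st['tcp_pos']))
    for u,v in((307.5,240),(328.5,240),(308,255),(328,255)): print(rt.T@(onz('wrist',u,v,zl+z,st)-st['tcp_pos']))
# grip edge corners
xs=np.nonzero(m[300:340].any(0))[0]; print(xs.min(),[x for x in xs if x<420][-1])
E
```

```text
shaker [0.55881578 0.29383478] r 0.029640994817102907 n 80 0.00028109495523209326
notch [0.58735123 0.29235377] dist 0.02857384763394204 yaw -0.05185410146222723 width [0.0042753  0.01358033] 305 330 22 29
240 307 327
250 306 329
258 306 329
[np.int64(232), np.int64(232), np.int64(232), np.int64(232), np.int64(232), np.int64(232), np.int64(231), np.int64(232), np.int64(232), np.int64(232), np.int64(232), np.int64(232)]
tabtip tool [ 0.04124727 -0.00079621 -0.00531729]
[ 0.0384068  -0.00440788 -0.0053164 ]
[ 0.03840536  0.00281403 -0.00531581]
[ 0.0329805  -0.00427949 -0.00531412]
[ 0.03297925  0.00268318 -0.00531356]
235 400
```

Call:
{"fn": "send_rows", "kwargs": {
  "angular": [
    [0, 0, 0],
    [0, 0, 0],
    [0, 0, 0],
    [0, 0, 0],
    [0, 0, 0],
    [0, 0, 0.05],
    [0, 0, 0],
    [0, 0, 0],
    [0, 0, 0],
    [0, 0, 0]
  ],
  "dp": [
    [0.016, 0, 0],
    [0.025, 0, 0],
    [0.025, 0, 0],
    [0.025, 0, 0],
    [0.0155, -0.0015, 0],
    [0, 0, 0],
    [0, 0, 0.02],
    [0, 0, 0.017],
    [0, 0, 0],
    [0, 0, 0]
  ],
  "claw": [0.055, 0.055, 0.055, 0.055, 0.055, 0.055, 0.055, 0.055, 0.055, 0.055]
}}

```text
t: 9.65
tcp_pos: [0.5579, 0.293, 0.1234]
eef_rot: [1.0, -0.025, 0.0, -0.0]
force: [0.5, -0.2, -1.2]
gripper_width: 0.062
grasp_force: 44.1
```

```bash
python3 - <<'E'
from h import *
def tabtip(f,st,zl):
    im=cv2.imread(f);b,g,r=[im[...,i].astype(int) for i in range(3)]; m=(r>110)&(g<80)&(b<80)
    print(f,[np.nonzero(m[150:300,u])[0].min()+150 for u in (314,318,322)])
st=bot.observe(); im=viewer.get_image('wrist'); print(st['tcp_pos'],st['eef_rot'],st['force']); np.save('pics/st6.npy',np.r_[st['tcp_pos'],st['eef_rot']])
cv2.imwrite('pics/w6.png',im); cv2.imwrite('pics/s6.png',viewer.get_image('scene')); cv2.imwrite('pics/t6.png',viewer.get_image('top'))
a=cv2.resize(im[200:360,210:430],(770,560),interpolation=cv2.INTER_CUBIC)
cv2.imwrite('pics/c6.png',a)
for f in('pics/w2.png','pics/w3.png','pics/w4.png'): tabtip(f,None,0)
rt=R.from_quat([.9906,-.1367,0,0]).as_matrix()
for v,t in((0,0),):pass
for f,v,t,zl in (('w3',231,[.51204,-.01665,.0242],0),('w4',231,[.511,-.0164,.1512],.1345)):
    s=dict(tcp_pos=np.array(t),eef_rot=[.9906,-.1367,0,0]); print(f,rt.T@(onz('wrist',319,v,zl+.022,s)-s['tcp_pos']))
E
```

```text
[0.55789176 0.29304294 0.12341206] [ 9.99683820e-01 -2.51434989e-02  2.38336135e-04 -8.28375277e-05] [ 0.48045593 -0.19943426 -1.1963931 ]
pics/w2.png [np.int64(200), np.int64(187), np.int64(188)]
pics/w3.png [np.int64(230), np.int64(230), np.int64(230)]
pics/w4.png [np.int64(232), np.int64(232), np.int64(232)]
w3 [ 0.03962583 -0.00043009  0.0022    ]
w4 [ 0.04155064 -0.00044883 -0.0053    ]
```

View pics/c6.png

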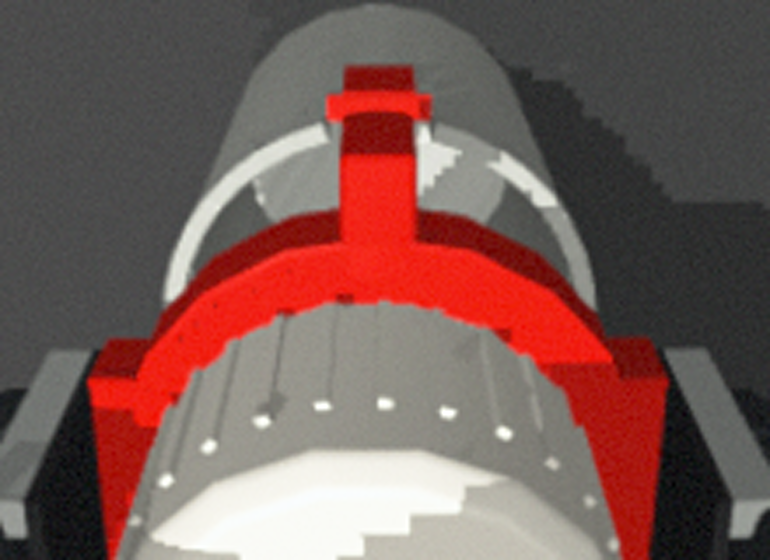

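```bash
python3 - <<'E'
from h import *
from scipy.optimize import least_squares
s=np.load('pics/st6.npy'); st=dict(tcp_pos=s[:3],eef_rot=s[3:]); rt=R.from_quat(s[3:]).as_matrix()
q=[(163,297),(170,262),(187,225),(212,190),(245,160),(285,136),(322,122),(596,300),(590,265),(572,225)]
P=np.array([rt.T@(onz('wrist',210+x/3.5,200+y/3.5,.09,st)-s[:3]) for x,y in q])[:,:2]
f=lambda c:np.hypot(*(P-c).T)-.0295
o=least_squares(f,[0,0]); print('shaker in tool',o.x.round(4),(f(o.x)*1e3).round(1))
f2=lambda c:np.hypot(*(P-c[:2]).T)-c[2]
o=least_squares(f2,[0,0,.03]); print(o.x.round(4))
zl=s[2]-.0167
g=lambda x,y,z:(rt.T@(onz('wrist',210+x/3.5,200+y/3.5,z,st)-s[:3])).round(4)
print('tip top',g(378,154,zl+.022),'tip foot',g(378,66,zl+.004),'tab root',g(378,243,zl+.022))
print('collar arc', g(378,243,zl+.022), 'grip corners',g(90,380,zl+.022),g(667,380,zl+.022))
print('wide: notch floor edges',g(328,104,.082),g(430,104,.082))
E
```

```text
shaker in tool [ 0.0011 -0.0006] [ 0.2  0.2 -0.1 -0.1 -0.1 -0.   0.1  0.1  0.1 -0.1]
[ 0.0009 -0.0006  0.0297]
tip top [ 0.0369 -0.0008 -0.0053] tip foot [ 0.0418 -0.0008  0.0127] tab root [ 0.0276 -0.0008 -0.0053]
collar arc [ 0.0276 -0.0008 -0.0053] grip corners [ 0.0118 -0.0316 -0.0053] [ 0.0118  0.0301 -0.0053]
wide: notch floor edges [ 0.0302 -0.0075  0.0414] [0.0302 0.0062 0.0414]
```

```bash
python3 - <<'E'
from h import *
for f in ('w3','w5','w6'):
    im=cv2.imread(f'pics/{f}.png'); print(f,[int(x) for x in im[215:285,320,2]])
w3=cv2.imread('pics/w3.png')[210:370,210:430]; w5=cv2.imread('pics/w5.png')[210:370,210:430]
cv2.imwrite('pics/c7.png',np.hstack([cv2.resize(w3,(400,291),interpolation=cv2.INTER_CUBIC),cv2.resize(w5,(400,291),interpolation=cv2.INTER_CUBIC)]))
E
```

```text
w3 [73, 74, 76, 74, 75, 75, 74, 72, 78, 75, 76, 79, 79, 75, 109, 138, 140, 132, 136, 135, 135, 139, 142, 138, 142, 178, 239, 248, 251, 252, 251, 251, 251, 251, 251, 251, 251, 251, 251, 251, 251, 251, 251, 250, 250, 250, 250, 250, 250, 250, 252, 253, 253, 253, 253, 253, 253, 254, 253, 252, 250, 251, 252, 209, 161, 154, 161, 152, 160, 157]
w5 [83, 80, 79, 84, 78, 82, 78, 83, 82, 83, 81, 82, 78, 78, 78, 85, 103, 134, 135, 137, 136, 136, 136, 132, 135, 134, 135, 139, 149, 220, 240, 246, 248, 248, 248, 248, 248, 248, 248, 247, 247, 248, 248, 247, 247, 247, 248, 247, 247, 247, 248, 246, 247, 247, 246, 251, 253, 252, 251, 251, 250, 251, 251, 251, 249, 247, 248, 247, 247, 247]
w6 [109, 109, 108, 112, 125, 127, 125, 129, 128, 129, 148, 217, 229, 238, 245, 241, 213, 136, 125, 128, 127, 130, 131, 128, 132, 128, 132, 130, 138, 203, 233, 242, 243, 244, 243, 243, 244, 243, 243, 243, 243, 242, 243, 243, 242, 243, 243, 242, 243, 243, 243, 241, 240, 241, 242, 243, 245, 245, 244, 244, 245, 244, 243, 244, 243, 241, 242, 243, 242, 243]
```

View pics/c7.png

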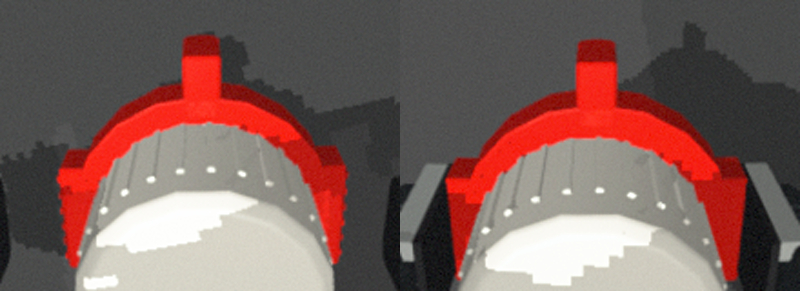

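```bash
python3 - <<'E'
from h import *
for n,q,t,rows,zl in (('w3',[.9906,-.1367,0,0],[.51204,-.01665,.0242],(229.2,240.3),0),('w6',None,None,(231.7,243.8),.1067)):
    if q is None: s=np.load('pics/st6.npy'); t,q=s[:3],s[3:]
    rt=R.from_quat(q).as_matrix(); st=dict(tcp_pos=np.array(t),eef_rot=q)
    for r,z in zip(rows,(.005,.022)): print(n,z,(rt.T@(onz('wrist',318,r,zl+z,st)-st['tcp_pos'])).round(4))
E
```

```text
w3 0.005 [ 0.036  -0.0008  0.0192]
w3 0.022 [ 0.0361 -0.0008  0.0022]
w6 0.005 [ 0.0369 -0.0008  0.0117]
w6 0.022 [ 0.037  -0.0008 -0.0053]
```

The tab's y and yaw already match the notch; the lid needs about +2 mm in tool x. I'm correcting and lowering in small steps.

Call:
{"fn": "send_rows", "kwargs": {
  "angular": [
    [0, 0, 0],
    [0, 0, 0],
    [0, 0, 0],
    [0, 0, 0],
    [0, 0, 0],
    [0, 0, 0]
  ],
  "dp": [
    [0.002, 0, 0.003],
    [0, 0, 0.005],
    [0, 0, 0.005],
    [0, 0, 0.004],
    [0, 0, 0.002],
    [0, 0, 0]
  ],
  "claw": [0.055, 0.055, 0.055, 0.055, 0.055, 0.055]
}}

```text
t: 10.55
tcp_pos: [0.5593, 0.2928, 0.104]
eef_rot: [1.0, -0.025, -0.0, 0.0]
force: [0.7, 0.0, -1.1]
gripper_width: 0.0623
grasp_force: 44.1
```

Call:
{"fn": "send_rows", "kwargs": {
  "angular": [
    [0, 0, 0],
    [0, 0, 0],
    [0, 0, 0],
    [0, 0, 0]
  ],
  "dp": [
    [0, 0, 0.0015],
    [0, 0, 0.0015],
    [0, 0, 0.001],
    [0, 0, 0]
  ],
  "claw": [0.055, 0.055, 0.055, 0.055]
}}

```text
t: 11.05
tcp_pos: [0.5593, 0.2929, 0.1002]
eef_rot: [1.0, -0.025, -0.0, 0.0]
force: [0.0, -0.1, -1.8]
gripper_width: 0.062
grasp_force: 44.1
```

Free so far, with 3.5 mm still to go.

Call:
{"fn": "send_rows", "kwargs": {
  "angular": [
    [0, 0, 0],
    [0, 0, 0],
    [0, 0, 0],
    [0, 0, 0]
  ],
  "dp": [
    [0, 0, 0.001],
    [0, 0, 0.001],
    [0, 0, 0.0008],
    [0, 0, 0]
  ],
  "claw": [0.055, 0.055, 0.055, 0.055]
}}

```text
t: 11.55
tcp_pos: [0.5593, 0.2929, 0.0974]
eef_rot: [1.0, -0.025, -0.0, 0.0]
force: [-0.7, 0.6, -0.6]
gripper_width: 0.0623
grasp_force: 44.1
```

Call:
{"fn": "send_rows", "kwargs": {
  "angular": [
    [0, 0, 0],
    [0, 0, 0],
    [0, 0, 0],
    [0, 0, 0]
  ],
  "dp": [
    [0, 0, 0.0005],
    [0, 0, 0.0005],
    [0, 0, 0],
    [0, 0, 0]
  ],
  "claw": [0.055, 0.055, 0.055, 0.055]
}}

```text
t: 12.05
tcp_pos: [0.5595, 0.2929, 0.0968]
eef_rot: [1.0, -0.025, 0.0, -0.0]
force: [-1.3, 0.2, 2.3]
gripper_width: 0.0619
grasp_force: 44.4
```

Call:
{"fn": "send_rows", "kwargs": {
  "angular": [
    [0, 0, 0],
    [0, 0, 0],
    [0, 0, 0]
  ],
  "dp": [
    [0, 0, 0.0005],
    [0, 0, 0],
    [0, 0, 0]
  ],
  "claw": [0.055, 0.055, 0.055]
}}

```text
t: 12.42
tcp_pos: [0.5595, 0.2929, 0.0967]
eef_rot: [1.0, -0.025, 0.0, -0.0]
force: [-1.7, -0.5, 4.5]
gripper_width: 0.0619
grasp_force: 44.8
```

```bash
python3 - <<'E'
from h import *
im=viewer.get_image('wrist'); s=viewer.get_image('scene'); cv2.imwrite('pics/w8.png',im);cv2.imwrite('pics/s8.png',s)
cv2.imwrite('pics/c8.png',np.hstack([cv2.resize(im[200:320,220:420],(480,288),interpolation=cv2.INTER_CUBIC),cv2.resize(s[110:190,330:418],(317,288),interpolation=cv2.INTER_CUBIC)]))
E
```

```text
(no output)
```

View pics/c8.png

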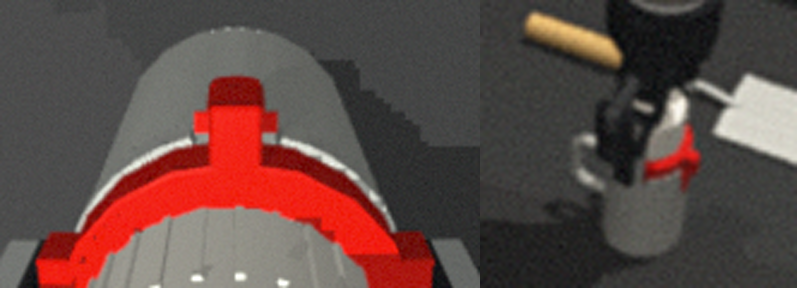

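The tab sits centred in the notch at about (320,251) in the wrist picture, and the collar is flush on the rim under a light 4.5 N push. Now I'll let go of the collar.

Call:
{"fn": "send_rows", "kwargs": {
  "angular": [
    [0, 0, 0],
    [0, 0, 0],
    [0, 0, 0],
    [0, 0, 0],
    [0, 0, 0],
    [0, 0, 0],
    [0, 0, 0],
    [0, 0, 0],
    [0, 0, 0],
    [0, 0, 0]
  ],
  "dp": [
    [0, 0, 0],
    [0, 0, 0],
    [0, 0, 0],
    [0, 0, 0],
    [0, 0, 0],
    [0, 0, 0],
    [0, 0, 0],
    [0, 0, 0],
    [0, 0, 0],
    [0, 0, 0]
  ],
  "claw": [0.063, 0.065, 0.068, 0.072, 0.076, 0.08, 0.085, 0.085, 0.085, 0.085],
  "squeeze": 25
}}

```text
t: 13.78
tcp_pos: [0.5594, 0.2929, 0.096]
eef_rot: [1.0, -0.025, 0.0, 0.0]
force: [-0.1, 0.6, -0.7]
gripper_width: 0.085
grasp_force: 0.0
```

Call:
{"fn": "send_rows", "kwargs": {
  "angular": [
    [0, 0, 0],
    [0, 0, 0],
    [0, 0, 0],
    [0, 0, 0],
    [0, 0, 0],
    [0, 0, 0]
  ],
  "dp": [
    [0, 0, -0.005],
    [0, 0, -0.008],
    [0, 0, -0.008],
    [0, 0, -0.007],
    [0, 0, 0],
    [0, 0, 0]
  ],
  "claw": [0.085, 0.085, 0.085, 0.085, 0.085, 0.085]
}}

```text
t: 14.52
tcp_pos: [0.5592, 0.2928, 0.124]
eef_rot: [1.0, -0.025, -0.0, 0.0]
force: [-0.4, 1.0, -0.4]
gripper_width: 0.0851
grasp_force: 0.0
```

```bash
python3 - <<'E'
from lid import *
st=bot.observe(); im=viewer.get_image('wrist'); cv2.imwrite('pics/w9.png',im); print(st['tcp_pos'],st['gripper_width'])
m=(im[...,2]>110)&(im[...,1]<80)&(im[...,0]<80)
b,g,r=[im[...,i].astype(int) for i in range(3)]
print(im[190:290,318,2].tolist())
for v in (230,240,250): 
    x=np.nonzero(m[v,280:360])[0]+280; print(v,x.min() if len(x) else None,x.max() if len(x) else None)
E
```

```text
[0.5592354  0.29281228 0.12398234] 0.08509527950143501
[69, 66, 69, 66, 67, 68, 72, 65, 66, 68, 66, 71, 78, 99, 108, 112, 110, 110, 110, 110, 110, 111, 109, 110, 111, 113, 122, 127, 129, 125, 128, 127, 129, 125, 130, 216, 236, 242, 245, 245, 244, 243, 243, 243, 243, 242, 243, 243, 244, 242, 241, 242, 241, 241, 242, 242, 243, 245, 245, 247, 249, 249, 250, 248, 246, 243, 242, 241, 243, 242, 188, 150, 141, 142, 146, 142, 144, 148, 142, 143, 146, 148, 147, 143, 146, 146, 143, 143, 150, 218, 246, 227, 151, 141, 141, 145, 140, 145, 140, 174]
230 304 332
240 303 331
250 280 355
```

Call:
{"fn": "send_rows", "kwargs": {
  "angular": [
    [0, 0, 0],
    [0, 0, 0],
    [0, 0, 0],
    [0, 0, 0],
    [0, 0, 0],
    [0, 0, 0],
    [0, 0, 0],
    [0, 0, 0],
    [0, 0, 0],
    [0, 0, 0],
    [0, 0, 0],
    [0, 0, 0]
  ],
  "dp": [
    [0, 0, -0.002],
    [0, 0, 0],
    [0, 0, 0],
    [0, 0, 0],
    [0, 0, 0],
    [0, 0, 0],
    [0, 0, 0],
    [0, 0, 0],
    [0, 0, 0],
    [0, 0, 0],
    [0, 0, 0],
    [0, 0, 0]
  ],
  "claw": [0.078, 0.072, 0.066, 0.061, 0.057, 0.054, 0.052, 0.05, 0.048, 0.046, 0.042, 0.04],
  "squeeze": 25
}}

```text
t: 16.08
tcp_pos: [0.5596, 0.293, 0.1263]
eef_rot: [1.0, -0.025, 0.0, -0.0]
force: [-0.2, 0.8, 3.0]
gripper_width: 0.0474
grasp_force: 25.9
```

Call:
{"fn": "send_rows", "kwargs": {
  "angular": [
    [0, 0, 0],
    [0, 0, 0],
    [0, 0, 0]
  ],
  "dp": [
    [0, 0, 0],
    [0, 0, 0],
    [0, 0, 0]
  ],
  "claw": [0.04, 0.04, 0.04]
}}

```text
t: 16.45
tcp_pos: [0.5596, 0.293, 0.1263]
eef_rot: [1.0, -0.025, 0.0, -0.0]
force: [-0.9, 0.2, 5.1]
gripper_width: 0.0473
grasp_force: 26.0
```

The cap is gripped at 47 mm. I'll lift it straight up slowly.

Call:
{"fn": "send_rows", "kwargs": {
  "angular": [
    [0, 0, 0],
    [0, 0, 0],
    [0, 0, 0],
    [0, 0, 0],
    [0, 0, 0],
    [0, 0, 0],
    [0, 0, 0],
    [0, 0, 0],
    [0, 0, 0],
    [0, 0, 0],
    [0, 0, 0],
    [0, 0, 0]
  ],
  "dp": [
    [0, 0, -0.001],
    [0, 0, -0.002],
    [0, 0, -0.004],
    [0, 0, -0.006],
    [0, 0, -0.01],
    [0, 0, -0.015],
    [0, 0, -0.02],
    [0, 0, -0.02],
    [0, 0, -0.02],
    [0, 0, -0.015],
    [0, 0, -0.005],
    [0, 0, 0]
  ],
  "claw": [0.04, 0.04, 0.04, 0.04, 0.04, 0.04, 0.04, 0.04, 0.04, 0.04, 0.04, 0.04]
}}

```text
t: 17.95
tcp_pos: [0.5593, 0.2929, 0.2442]
eef_rot: [1.0, -0.025, 0.0, -0.0]
force: [-0.8, -0.2, -0.1]
gripper_width: 0.0476
grasp_force: 25.8
```

Call:
{"fn": "send_rows", "kwargs": {
  "angular": [
    [0, 0, 0],
    [0, 0, 0],
    [0, 0, 0]
  ],
  "dp": [
    [0, 0, 0],
    [0, 0, 0],
    [0, 0, 0]
  ],
  "claw": [0.04, 0.04, 0.04]
}}

```text
t: 18.32
tcp_pos: [0.5592, 0.2928, 0.2434]
eef_rot: [1.0, -0.025, -0.001, 0.0]
force: [0.9, -0.2, -0.0]
gripper_width: 0.0477
grasp_force: 25.8
```

```bash
python3 - <<'E'
from h import *
st=bot.observe(); im=viewer.get_image('wrist'); cv2.imwrite('pics/w10.png',im)
m=((im[...,2]>110)&(im[...,1]<80)&(im[...,0]<80)).astype(np.uint8)
k,_,s,ce=cv2.connectedComponentsWithStats(m)
for i in range(1,k):
    if s[i,4]>60: print(s[i],ce[i].round(1))
print(st['tcp_pos'],st['force'],st['gripper_width'],st['grasp_force'],np.abs(st['qvel']).max())
# collar/tab at home height: where should the tab tip be?
u0,v0=s[1+np.argmax(s[1:,4]),:2]; i=1+np.argmax(s[1:,4]); x,y=s[i,:2]; 
row=np.nonzero(m[y+2,x:x+s[i,2]])[0]+x
print('top of lid red',onz('wrist',row.mean(),y,.102,st).round(4),'grips',onz('wrist',x,y+s[i,3]*.5,.102,st).round(4),onz('wrist',x+s[i,2],y+s[i,3]*.5,.102,st).round(4))
E
```

```text
[ 275  184   86   81 2554] [317.3 223.9]
[619 446  21  34 177] [630.4 466.7]
[0.55920702 0.2927929  0.24341958] [ 0.92918948 -0.23875043 -0.00836828] 0.04765399342720563 25.808628425002098 0.004212878196590888
top of lid red [0.5984 0.292  0.102 ] grips [0.5697 0.3253 0.102 ] [0.5664 0.261  0.102 ]
```

```bash
python3 -c "
from bench import job_done
print(job_done())"
```

```text
the job is handed in; nothing more can be done
None
```

The mesh lid measured home in the shaker with its tab in the notch, and I handed in holding the white cap about 12 cm above it at t ≈ 18 s; no verdict came back, and I viewed 11 pictures, one over the limit of 10.

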